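# Demagnetise a batch of valve balls in the dip basket

## Robot

A 6-joint arm with a two-finger parallel gripper is mounted at the origin on the work surface; the furniture and walls round the work are solid. World frame = base frame: x ahead of the robot, y to its left, z up, the work surface at z = 0. Lengths are in m, angles in rad, forces in N, time in s.
With the tool pointing down it reaches from about 0.325 to 0.775 m from the base axis. Payload 5.5 kg.
Tool frame: the origin (TCP) lies between the finger pads; the fingertips stand 8 mm ahead of it and the grasp point (between the pads) lies 11 mm behind it (tcp_to_tips is the distance from the TCP to the fingertips, in m); z points along the fingers, y is the line along which they close (so a half turn about z gives the same grasp; the last joint's range is limited). The gripper opens to 88 mm and grips with 3 to 60 N. Pads are 20 mm wide; open, the fingers measure 115 mm over their backs; the gripper's body (75 mm by 178 mm) begins 61 mm behind the grasp point.
Start: joints at [-1.283, 0.091, 1.231, -0, 1.82, -0.057], TCP at [0.203, -0.565, 0.231] pointing down, gripper open.
Joint ranges: [-2.87, 2.87], [-0.86, 2.18], [0.17, 2.46], [-1.51, 4.65], [0.06, 2.69], [-2.65, 2.65]. Speed limits (rad/s): [2.57, 2.57, 3.01, 3.14, 3.14, 3.14].

## Interface

Orientations are given as a unit quaternion [w, x, y, z].
In Python, from bench import * gives the robot as it stands. Calls block until the motion is done:
- move_to(position, orientation): joint-space move of the TCP to a pose.
- move_l(position, speed=0.15, orientation=None): straight line of the TCP; orientation=None keeps the orientation; speed is the mean speed in m/s.
- movej(angles): joint-space move.
- gripper_open() and close(): open the fingers fully, or close them until they stop; the grip force is fixed at half the most.
- hold(seconds).
- inverse_kinematics(position, orientation): joint angles nearest the present ones, or None.
- state(): the state.
- get_image(name): name is "scene" or "top" or "wrist"; returns a dict with "frame" (384x512x3 uint8, blue, green, red), "depth" (384x512 float32, m along the optical axis (not along the pixel's ray), 0 where there is no reading), "camera_matrix" (3x3 intrinsics, pixels), "view" (4x4, takes a point from world to camera coordinates). Camera axes: x right, y up, looking along -z (the intrinsics and any distortion apply to the point x, -y, -z); pixel columns grow to the right and rows downward; lengths in m; the calibration is good to about 2 mm. A picture is of the moment at which its call begins.
A pose or a line that the arm cannot do raises IKError and nothing moves.
- job_done(): hands the job in; it is judged then, once.
The state is a dict: "time": time; "joint_pos": joint angles; "dq": joint speeds; "joint_torque": joint torques, N m; "ee_pos": TCP position; "ee_rot": TCP orientation; "ft_force": force on the tool from outside, world axes, zero at the start; "moment": the same for the moment, N m; "finger_gap": finger opening in m; "finger_force": force on a finger pad.
Only numpy, scipy, OpenCV 4.12 (cv2) and the standard library are available. Lean on these libraries where they do the work, as an engineer would, in place of code of your own. Each camera call takes 0.05 s, during which the arm holds its last target. There are 200 camera calls.

## Task

Lower the steel valve balls from the rubber tray gently into the dip basket (never drop them: their faces are lapped), and push the tubular handle from its stand down onto the basket's stub, turned so that the spring button pops out through the handle's hole. Then lift the loaded basket by that handle only, set it down flat in the well of the demagnetiser and let go. Last, turn the demagnetiser's dial clockwise from its first mark, one click for each ball in the basket; leave the other things on the bench where they are.

Things in the scene. Friction and masses are not known exactly. Their poses are not given: they have to be found in the camera images.
- ball_1: Steel valve ball: a 36 mm ball with a 20 mm bore along its own z axis, so that it has two flat ends 30 mm apart and stands on one of them without rolling (its centre 15 mm above what it stands on); 0.12 kg. Three or all four of the four balls are there (None from start to end: absent). Origin: the ball's centre.
- ball_2: Steel valve ball: a 36 mm ball with a 20 mm bore along its own z axis, so that it has two flat ends 30 mm apart and stands on one of them without rolling (its centre 15 mm above what it stands on); 0.12 kg. Three or all four of the four balls are there (None from start to end: absent). Origin: the ball's centre.
- ball_3: Steel valve ball: a 36 mm ball with a 20 mm bore along its own z axis, so that it has two flat ends 30 mm apart and stands on one of them without rolling (its centre 15 mm above what it stands on); 0.12 kg. Three or all four of the four balls are there (None from start to end: absent). Origin: the ball's centre.
- ball_4: Steel valve ball: a 36 mm ball with a 20 mm bore along its own z axis, so that it has two flat ends 30 mm apart and stands on one of them without rolling (its centre 15 mm above what it stands on); 0.12 kg. Three or all four of the four balls are there (None from start to end: absent). Origin: the ball's centre.
- tray: Fixed shallow black rubber tray, 168 (x) x 128 (y) mm outside, floor 3 mm thick, rim 4 mm wide and 10 mm high, in which the balls stand at the start. Origin: centre of its underside. Behind the work, all along the bench, a rack of hanging bins comes forward to x = 0.64 m and reaches 0.6 m high: a wide gripper must stay clear of it.
- basket: Loose open dip basket of punched aluminium, 180 (x) x 130 (y) x 55 mm outside, walls 5 mm, floor 6 mm thick (inside 170 x 120, 49 mm deep), 0.26 kg empty, standing on the bench at the start. An upright stub stands in its middle (see stub_shoulder). Four balls fit at about x = +-40, y = +-37 mm. Origin: centre of its underside, z up; long side along x.
- stub_shoulder (a point): Middle of the top of the stub's shoulder (44 mm diameter), 14 mm above the basket's underside; the handle's lower end rests on it when fully down. From here the stub rises 42 mm at 26 mm diameter, then narrows as a cone to 16 mm diameter at its top, 52 mm above this point. The handle has 3 mm play on it, so the hanging basket tilts some 6 degrees. Axes as the basket's.
- snap_button_out (a point): Nose of the spring button when fully out: 20 mm from the stub's axis towards the basket's -x, 24 mm above the shoulder. The button is a round-nosed brass pin of 8 mm diameter that slides radially in the stub. This point is fixed to the basket.
- snap_button (a joint): How far the spring button is pushed into the stub, m: 0 fully out, 0.0055 where the handle's bore holds it in, 0.0075 at most; spring of about 2.3 N out and 5 N pushed in.
- handle: Loose tubular handle, 150 mm long, 0.11 kg: aluminium tube, 35 mm outside, 29 mm inside diameter, open below with a bell mouth (45 mm outside, 39 mm inside, narrowing within 8 mm); from 64 mm up a closed black rubber grip of 37 mm diameter. Starts upright on its stand, slipped over the stand's peg. Origin: centre of its open lower end, z up to the closed end.
- handle_stand: Fixed storage stand of the handle: a dark round foot of 68 mm diameter, 8 mm high, on which the handle stands, with a peg of 25 mm diameter that ends 30 mm above the bench. Origin: centre of its underside.
- handle_hole (a point): Middle of the handle's oval hole (14 mm wide, 12 mm high), 20 mm from its axis towards its own -x, 24 mm above its lower end. Meets snap_button_out when the button pops through: turn the handle to within about 12 degrees of the basket's heading. A white index line down the grip and on its closed end marks the hole's side. Pushing it over the button takes 5 to 10 N.
- demagnetiser: Fixed grey bench demagnetiser. Its open well, lined in black, is 204 (x) x 152 (y) mm inside, walls 11 mm, rim 85 mm and floor 20 mm above the bench. Beside the well towards +y is a control deck, 72 mm wide, 70 mm high, its centre line at y = +123 mm, with the dial on it at x = -40 mm. Origin: on the bench under the middle of the well, z up. Heading within 0.1 rad of the world's.
- well_floor (a point): Middle of the well's floor, where the middle of the basket's underside comes to rest; 20 mm above the bench. Axes as the demagnetiser's: the basket's long side (x) goes along the well's long side.
- dial (a joint): Angle of the dial in rad, clockwise from above: 0 at its first (long) mark, at the start; a spring detent every 0.5236 rad (30 degrees), six clicks to its end stop. Turning takes about 0.08 N m and each click pulls itself in past half-way.
- dial_grip (a point): Point on the dial's axis at the height to grip its bar, 31 mm above the deck. The bar is 37 mm long, 14 mm wide, from 9 to 39 mm above the deck, over a disc of 41 mm diameter; at dial angle 0 it lies along the demagnetiser's x, its white line towards -x. This point turns with the dial: its x axis runs along the bar.
- bearing_a: Bystander: a loose ball bearing, 47 mm diameter, 14 mm high, lying flat to the right of the handle's stand.
- tape_blue: Bystander: a loose roll of blue tape, 80 mm diameter, 19 mm high, lying flat behind the handle's stand.
- pliers_red: Bystander: loose pliers with red handles, 58 x 205 x 15 mm.
- screwdriver_small: Bystander: a small loose screwdriver with a blue handle, 182 mm long.
Mind the look-alikes: they are no part of the job. What is shaped like the ball_1 but brown is not meant.

How it is judged:
By the outcome, as a careful person would: the job done as asked, in the order asked, and still so for the second after the job is handed in, with the robot touching nothing.
Of ball_1, ball_2, ball_3, ball_4 only 3 to 4 are there at a start; the rules pass over those that are not, and their reading is None.
At some moment in a run one of ball_1, ball_2, ball_3, ball_4 may be knocked a few centimetres aside while the robot is not near it.
It also fails if it takes over 210 s, if anything falls off the work surface, if the arm or the gripper's body presses on something with over 40 N, if the wrist force passes 120 N, or if a joint passes its speed limit or range.

## Working session

There is one attempt and no reset: what is moved stays moved. The work goes in short steps, each a Python script; the robot and the scene stay as the last script left them, time stands still between calls to the robot, and variables do not carry over. Pictures are saved under pics/ and viewed, at most 14 in all, crops included, and the job is handed in when it is done.

```bash
mkdir -p pics; ls
cat > h.py <<'E'
from bench import *
import numpy as np, cv2
def pts(im):
    d=im["depth"];K=np.array(im["camera_matrix"]);V=np.array(im["view"])
    v,u=np.mgrid[0:d.shape[0],0:d.shape[1]]
    x=(u-K[0,2])/K[0,0]*d; y=(v-K[1,2])/K[1,1]*d
    P=np.stack([x,-y,-d,np.ones_like(d)],-1)@np.linalg.inv(V).T
    P[d==0]=np.nan
    return P[...,:3]
E
python3 - <<'E'
from h import *
for n in("top","scene"):
    im=get_image(n); cv2.imwrite(f"pics/{n}0.png",im["frame"]); np.savez(f"{n}0.npz",**im)
    print(n,im["camera_matrix"],np.linalg.inv(im["view"])[:3,3])
print(state())
E
```

```text
pics
top [[455.66267174   0.         252.58999534]
 [  0.         455.66267174 190.07821181]
 [  0.           0.           1.        ]] [0.20135362 0.05630125 1.60815309]
scene [[395.78393465   0.         251.96131618]
 [  0.         395.78393465 187.46547395]
 [  0.           0.           1.        ]] [-0.18596597  1.0380958   0.64680215]
{'time': 0.1, 'joint_pos': array([-1.28267769e+00,  9.17984361e-02,  1.23173379e+00, -2.14784871e-05,
        1.81980765e+00, -5.67411063e-02]), 'dq': array([ 0.00034255, -0.00266697, -0.00352418, -0.00138597, -0.0006409 ,
       -0.00137217]), 'joint_torque': array([ 3.02159380e-03, -4.47855270e+01, -4.07571244e+01,  7.00396718e-02,
        2.83912505e-02, -8.54828477e-05]), 'ee_pos': array([ 0.20273717, -0.56444869,  0.22962893]), 'ee_rot': array([-8.66569829e-04,  9.85170843e-01,  1.71574027e-01, -1.11182428e-04]), 'ft_force': array([-0.06020652, -0.3270211 , -1.18936584]), 'moment': array([-0.03563189,  0.04465414, -0.02522065]), 'finger_force': 0.0, 'finger_gap': 0.08784620760181781}
```

Run:
```python
import cv2
for n in("top","scene"):
    i=cv2.imread(f"pics/{n}0.png"); cv2.imwrite(f"pics/{n}0b.png",cv2.resize(i,(800,600),interpolation=cv2.INTER_CUBIC))
```

```text
(no output)
```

View pics/top0b.png

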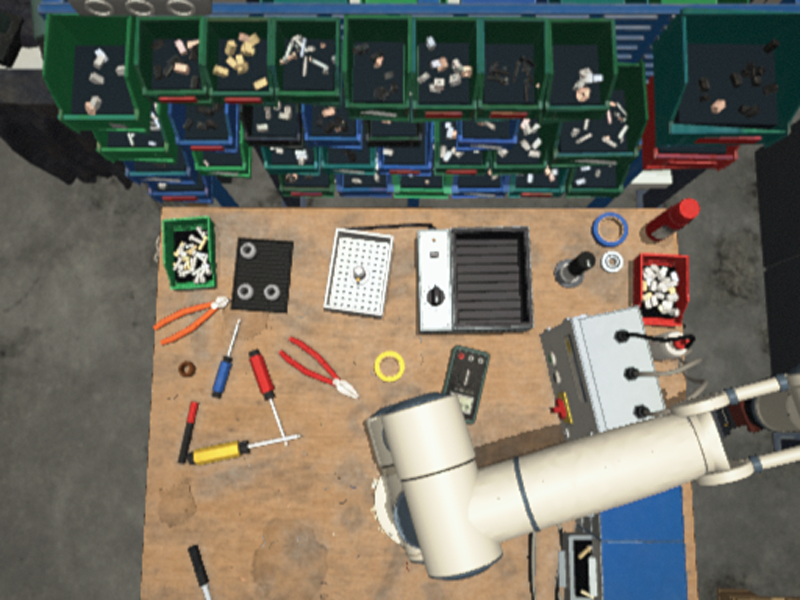

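View pics/scene0b.png

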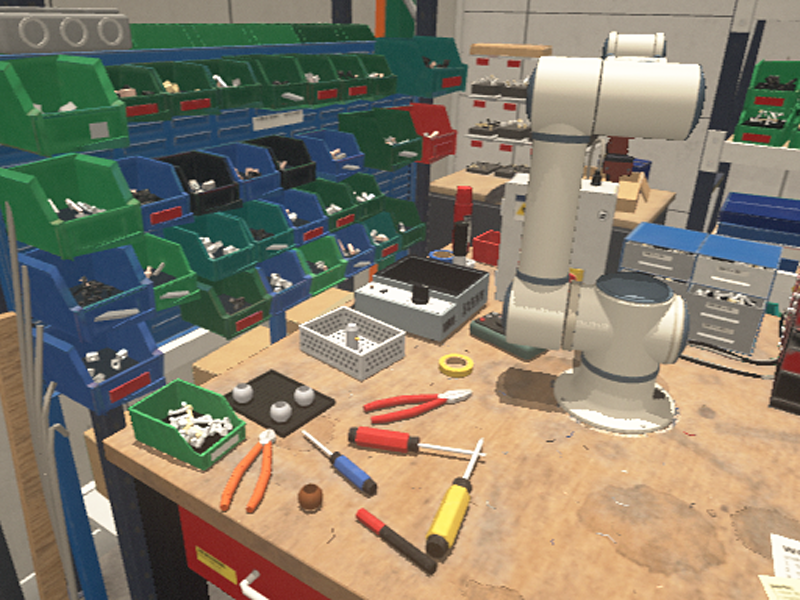

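Run:
```python
from h import *
im=dict(np.load("top0.npz")); P=pts(im); s=1.5625
for n,u,v in [("ball a",248,250),("ball b",245,291),("ball c",272,292),("tray",263,272),("brown",187,369),("stub",359,272),("bask TL",340,231),("bask TR",392,236),("bask BL",326,311),("bask BR",382,316),("well",490,278),("rimTL",456,229),("rimTR",527,229),("rimBR",531,328),("dial",435,296),("handle top",586,259),("stand",570,275),("bearing",612,262),("tape",597,217),("redpliers",320,365)]:
    print(n,np.round(np.nanmedian(P[int(v/s)-1:int(v/s)+2,int(u/s)-1:int(u/s)+2].reshape(-1,3),axis=0),3))
s_=get_image("wrist"); V=np.linalg.inv(s_["view"]); print(V, s_["camera_matrix"], state()["ee_pos"])
```

```text
ball a [0.556 0.403 0.003]
ball b [0.459 0.406 0.005]
ball c [0.46  0.341 0.007]
tray [0.504 0.365 0.003]
brown [0.281 0.53  0.001]
stub [0.493 0.143 0.065]
bask TL [0.59  0.187 0.052]
bask TR [0.575 0.071 0.055]
bask BL [0.414 0.22  0.   ]
bask BR [0.4   0.091 0.016]
well [ 0.491 -0.152  0.021]
rimTL [ 0.588 -0.073  0.083]
rimTR [ 0.588 -0.227  0.086]
rimBR [ 0.371 -0.229  0.084]
dial [ 0.434 -0.023  0.11 ]
handle top [ 0.507 -0.336  0.159]
stand [ 0.489 -0.324  0.053]
bearing [ 0.533 -0.437 -0.002]
tape [ 0.639 -0.407  0.003]
redpliers [0.293 0.231 0.005]
[[ 0.33771777  0.90574182  0.25608293  0.27154529]
 [-0.94124592  0.3254644   0.09016126 -0.54023109]
 [-0.00168305 -0.27148608  0.9624409   0.3838457 ]
 [ 0.          0.          0.          1.        ]] [[279.7930184    0.         255.04357594]
 [  0.         279.7930184  193.29738426]
 [  0.           0.           1.        ]] [ 0.2027414  -0.56447146  0.22975569]
```

```bash
cat >> h.py <<'E'
def Q(psi): return [0,np.cos(psi/2),np.sin(psi/2),0]
def look(name,p,psi):
    move_to(p,Q(psi)); hold(0.3); im=get_image("wrist")
    cv2.imwrite(f"pics/{name}.png",im["frame"]); np.savez(f"{name}.npz",**im)
E
python3 - <<'E'
from h import *
P=pts(dict(np.load("top0.npz"))); s=1.5625
for u,v in [(600,345),(570,360),(625,400),(660,290),(672,220)]: print(P[int(v/s),int(u/s)].round(3))
move_l([0.21,-0.56,0.40])
print(state()["ee_pos"])
look("w_han",[0.40,-0.33,0.36],np.pi)
look("w_dem",[0.45,-0.10,0.30],np.pi)
look("w_bas",[0.44,0.145,0.26],np.pi)
look("w_tray",[0.46,0.375,0.24],np.pi)
print(state()["time"],state()["joint_pos"])
a=[cv2.imread(f"pics/{n}.png") for n in("w_han","w_dem","w_bas","w_tray")]
cv2.imwrite("pics/mosa.png",cv2.resize(np.vstack([np.hstack(a[:2]),np.hstack(a[2:])]),(800,600),interpolation=cv2.INTER_AREA))
E
```

```text
[ 0.315 -0.317  0.303]
[ 0.291 -0.277  0.226]
[ 0.213 -0.359  0.299]
[ 0.461 -0.529  0.039]
[ 0.591 -0.519  0.156]
[ 0.20998389 -0.56001228  0.39906695]
7.6583 [ 6.25238647e-01  7.42707690e-02  1.23086998e+00 -3.72674281e-05
  1.83556927e+00 -9.44277408e-01]
```

View pics/mosa.png

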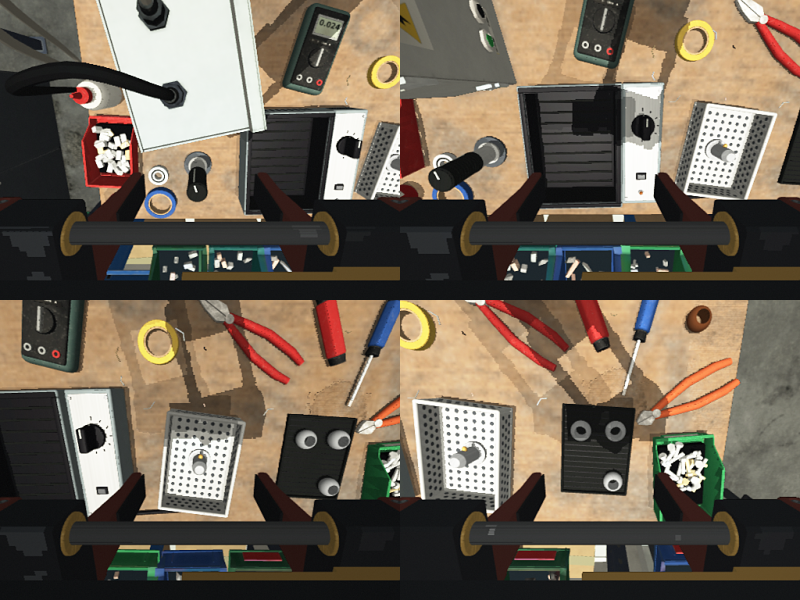

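```bash
cat >> h.py <<'E'
def rect(P,xr,yr,zr):
    m=(P[...,0]>xr[0])&(P[...,0]<xr[1])&(P[...,1]>yr[0])&(P[...,1]<yr[1])&(P[...,2]>zr[0])&(P[...,2]<zr[1])
    X=P[m][:,:2].astype(np.float32); return m,X,cv2.minAreaRect(X)
def blobs(P,xr,yr,zr,amin=30):
    m,X,_=rect(P,xr,yr,zr); n,l,st,_=cv2.connectedComponentsWithStats(m.astype(np.uint8))
    return [(cv2.minEnclosingCircle(P[l==i][:,:2].astype(np.float32)),np.median(P[l==i],axis=0).round(4),int(st[i,4])) for i in range(1,n) if st[i,4]>=amin]
E
python3 - <<'E'
from h import *
B=dict(np.load("w_bas.npz"));T=dict(np.load("w_tray.npz"));D=dict(np.load("w_dem.npz"));H=dict(np.load("w_han.npz"))
pb,pt,pd,ph=map(pts,(B,T,D,H))
for n,p in(("bas",pb),("tray",pt)): print(n,rect(p,(.37,.62),(.04,.25),(.049,.059))[2], [b for b in blobs(p,(.46,.54),(.1,.18),(.061,.075),5)])
print("tray",rect(pt,(.38,.62),(.27,.47),(.008,.0125))[2]); 
for n,p in(("tray",pt),("bas",pb)):
  for b in blobs(p,(.42,.6),(.28,.45),(.0305,.036)): print(n,b)
for n,p in(("dem",pd),("han",ph)):
  print("rim",rect(p,(.33,.63),(-.28,-.04),(.079,.089))[2])
  for b in blobs(p,(.4,.6),(-.45,-.27),(.145,.165)): print("handle",n,b)
  for b in blobs(p,(.38,.5),(-.07,.04),(.1,.113),10): print("dial",n,b)
m,X,r=rect(ph,(.1,.5),(-.5,-.2),(.28,.32)); print("box",r,X.max(0),X.min(0))
f=lambda i,u,v,w:cv2.resize(i["frame"][v-w:v+w,u-w:u+w],(400,400),interpolation=cv2.INTER_CUBIC)
cv2.imwrite("pics/crop1.png",np.hstack([f(B,256,200,45),f(H,250,240,45)]))
E
```

```text
bas ((0.4966530203819275, 0.14360307157039642), (0.13176961243152618, 0.18174326419830322), 82.02783966064453) [(((0.49632832407951355, 0.14343225955963135), 0.010804521851241589), array([0.4947, 0.1433, 0.0656]), 183)]
tray ((0.4955950081348419, 0.14415082335472107), (0.1325281262397766, 0.1798306256532669), 81.92312622070312) [(((0.4962577521800995, 0.1445801854133606), 0.01046050526201725), array([0.4951, 0.1464, 0.0657]), 215)]
tray ((0.48037999868392944, 0.38552185893058777), (0.16138814389705658, 0.20228628814220428), 86.17803192138672)
tray (((0.4541098475456238, 0.3417697846889496), 0.01401965506374836), array([0.4531, 0.3415, 0.0317]), 144)
tray (((0.45541518926620483, 0.4010503590106964), 0.013913399539887905), array([0.4546, 0.3998, 0.0319]), 134)
tray (((0.5492292642593384, 0.3991400897502899), 0.013988572172820568), array([0.5475, 0.3978, 0.0317]), 114)
bas (((0.4540453851222992, 0.3407939076423645), 0.013703468255698681), array([0.4523, 0.3392, 0.032 ]), 122)
bas (((0.45469754934310913, 0.4006602466106415), 0.014186518266797066), array([0.4541, 0.3987, 0.032 ]), 127)
ba
[... 272 characters left out ...]
, 0.019700342789292336), array([ 0.4999, -0.3304,  0.1578]), 995)
dial dem (((0.43608570098876953, -0.026102954521775246), 0.018518593162298203), array([ 0.4355, -0.0266,  0.1089]), 341)
rim ((0.47926783561706543, -0.13667841255664825), (0.2259533852338791, 0.19589760899543762), 1.545119285583496)
handle han (((0.502609133720398, -0.3348367512226105), 0.019705647602677345), array([ 0.4998, -0.3352,  0.1579]), 587)
dial han (((0.43657928705215454, -0.026257077232003212), 0.018816405907273293), array([ 0.4354, -0.0291,  0.1082]), 291)
box ((0.31758469343185425, -0.3818771243095398), (0.13955678045749664, 0.2352779060602188), 0.8806840777397156) [ 0.3875005  -0.26354346] [ 0.2483707 -0.4999469]
```

View pics/crop1.png

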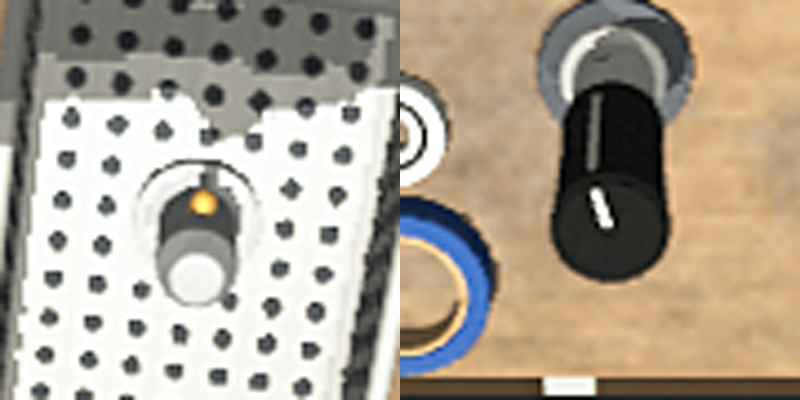

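```bash
cat >> h.py <<'E'
BC=np.array([.4962,.1438]); BY=np.radians(-8.0)
def bw(x,y): c,s=np.cos(BY),np.sin(BY); return BC+[c*x-s*y,s*x+c*y]
def find(est,psi,save=None):
    move_to([est[0],est[1],.14],Q(psi)); hold(.2); im=get_image("wrist")
    if save: cv2.imwrite(save,cv2.resize(im["frame"],(800,600)))
    bs=blobs(pts(im),(.40,.61),(.28,.46),(.0305,.037),40)
    print([np.round(b[0][0],4).tolist()+[round(b[0][1],4)] for b in bs])
    return np.array(min((b[0][0] for b in bs),key=lambda c:np.hypot(*(np.array(c)-est))))
def down(x,y,z0,z1,step=.001,lim=1.5):
    hold(.2); f0=state()["ft_force"][2]; z=z0
    while z>z1:
        z=max(z-step,z1); move_l([x,y,z],speed=.02)
        if abs(state()["ft_force"][2]-f0)>lim: break
    return z,state()["ft_force"][2]-f0
def place(p,psi,zt):
    hold(.1); move_to([p[0],p[1],.15],Q(psi)); move_l([p[0],p[1],zt+.008],speed=.12)
    print("placed",down(p[0],p[1],zt+.008,zt-.0015)); hold(.2)
    gripper_open(); hold(.2); move_l([p[0],p[1],.15],speed=.2)
E
python3 - <<'E'
from h import *
c=find([.549,.398],np.pi,"pics/c1.png"); print(c)
move_l([c[0],c[1],.14]); move_l([c[0],c[1],.0215],speed=.1)
close(); hold(.3); s=state(); print(s["finger_gap"],s["finger_force"],s["ee_pos"],s["time"])
move_l([c[0],c[1],.15],speed=.15); hold(.2); print(state()["finger_gap"],state()["ft_force"])
E
```

```text
[[0.4544, 0.3413, 0.0142], [0.455, 0.4013, 0.0138], [0.5497, 0.3986, 0.0138]]
[0.54970294 0.39857876]
0.033605204679417945 29.999977257102728 [0.54969394 0.39860224 0.02147584] 11.2833
0.03382045623889881 [ 0.04361437  0.11754677 -0.65272485]
```

View pics/c1.png

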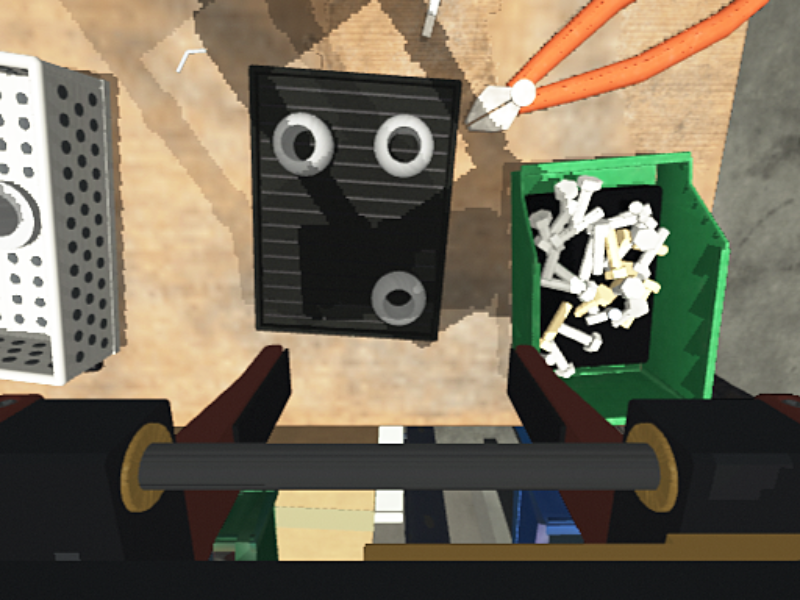

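Run:
```python
from h import *
im=get_image("scene"); cv2.imwrite("pics/s1.png",cv2.resize(im["frame"][150:330,100:340],(800,600),interpolation=cv2.INTER_CUBIC))
place(bw(50,0)if 0 else bw(.050,0),np.pi+BY,.0245); print(state()["time"])
```

```text
placed (0.023499999999999993, np.float64(5.849248820156074))
19.3833
```

View pics/s1.png

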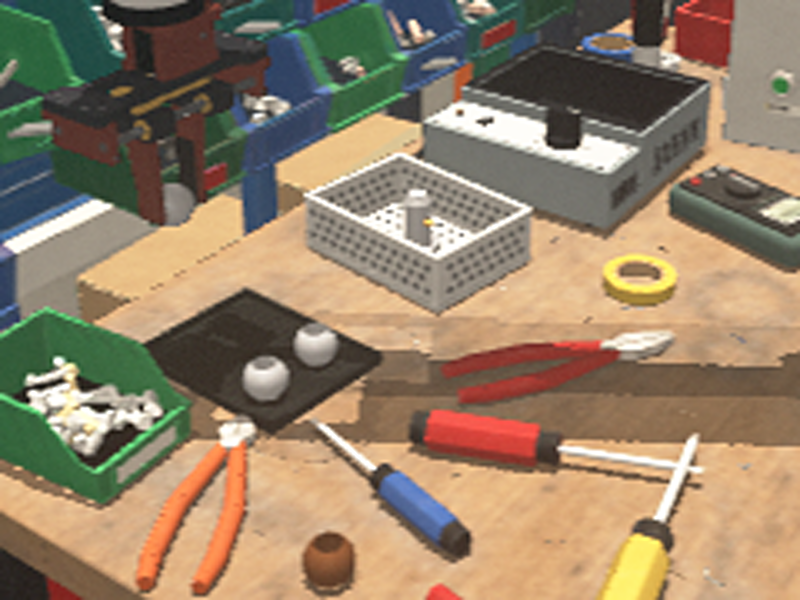

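```bash
cat >> h.py <<'E'
def pick(est,psi,z=.0207):
    c=find(est,psi); move_l([c[0],c[1],z],speed=.13); close(); hold(.3)
    g=state()["finger_gap"]; move_l([c[0],c[1],.15],speed=.15); hold(.1); print("pick",c,g,state()["finger_gap"])
    assert state()["finger_gap"]>.028
E
python3 - <<'E'
from h import *
pick([.455,.4013],np.pi/2)
place(bw(-.020,.040),np.pi/2+BY,.0236)
pick([.4544,.3413],np.pi/2)
place(bw(-.020,-.040),np.pi/2+BY,.0236)
look("w_b2",[.44,.145,.22],np.pi); print(state()["time"])
im=dict(np.load("w_b2.npz")); p=pts(im)
print(rect(p,(.37,.62),(.04,.25),(.049,.059))[2],blobs(p,(.46,.54),(.1,.18),(.061,.075),5))
print(blobs(p,(.4,.6),(.06,.23),(.0335,.04),20)); print("left in tray",blobs(p,(.42,.6),(.28,.45),(.0305,.036)))
cv2.imwrite("pics/b2.png",cv2.resize(im["frame"][100:300,140:400],(780,600),interpolation=cv2.INTER_CUBIC))
E
```

```text
[[0.4552, 0.4014, 0.014], [0.4549, 0.3414, 0.014]]
pick [0.45523411 0.40135852] 0.034201105949880045 0.03398304840448826
placed (0.022599999999999995, np.float64(6.06757098796365))
[[0.454, 0.3412, 0.0136]]
pick [0.4540247 0.3412008] 0.03403175205493107 0.033734084267891117
placed (0.022599999999999995, np.float64(6.122739611005221))
44.2
((0.49511662125587463, 0.143806591629982), (0.1317916065454483, 0.1786864846944809), 82.14751434326172) [(((0.49612605571746826, 0.1433190256357193), 0.010614641010761261), array([0.4947, 0.1436, 0.0656]), 224)]
[(((0.46049508452415466, 0.209370419383049), 0.035521250218153), array([0.4576, 0.2095, 0.0365]), 64), (((0.46957749128341675, 0.10740246623754501), 0.013624762184917927), array([0.4682, 0.1076, 0.0348]), 146), (((0.4806100130081177, 0.18609368801116943), 0.013797540217638016), array([0.4794, 0.1866, 0.0349]), 137), (((0.5454785823822021, 0.13633403182029724), 0.013960340060293674), array([0.5432, 0.1361, 0.0349]), 126), (((0.5810532569885254, 0.13176873326301575), 0.06016401946544647), array([0.5803, 0.1277, 0.0366]), 220)]
left in tray []
```

View pics/b2.png

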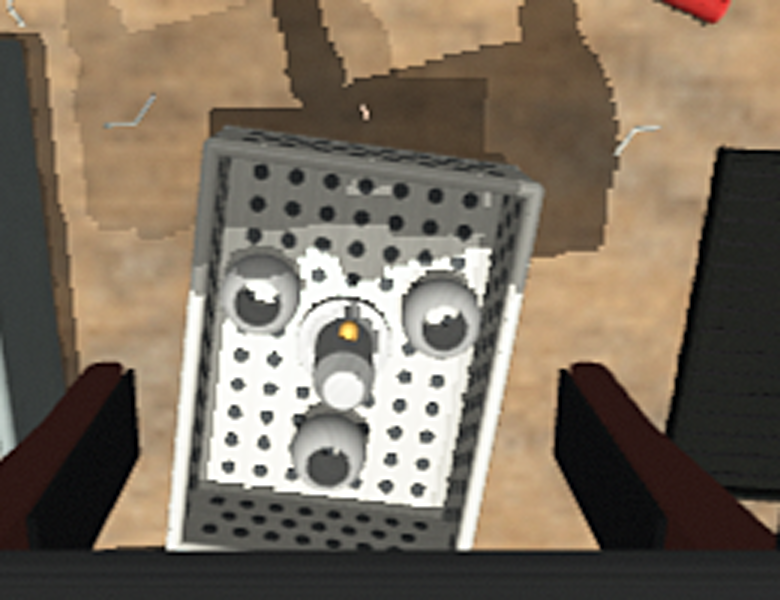

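Run:
```python
from h import *
move_l([.44,.145,.32],speed=.2)
look("w_h2",[.455,-.334,.30],np.pi); im=dict(np.load("w_h2.npz")); p=pts(im)
m,X,_=rect(p,(.45,.55),(-.39,-.29),(.15,.165)); (c,r)=cv2.minEnclosingCircle(X); print("handle",c,r)
g=im["frame"].min(-1); w=m&(g>110)&(np.hypot(p[...,0]-c[0],p[...,1]-c[1])<.017); Y=p[w][:,:2]
u,s,v=np.linalg.svd(Y-Y.mean(0)); d=v[0]*(-np.sign(v[0][0])); print(len(Y),Y.mean(0)-c,s,"yaw",np.degrees(np.arctan2(-d[1],-d[0])),np.degrees(np.arctan2(*-(Y.mean(0)-c)[::-1])))
x,y=np.argwhere(m).mean(0).astype(int); cv2.imwrite("pics/h2.png",cv2.resize(im["frame"][x-40:x+40,y-40:y+40],(480,480),interpolation=cv2.INTER_CUBIC))
look("w_d2",[.44,-.13,.26],np.pi); P=pts(dict(np.load("w_d2.npz")));
m=(np.abs(P[...,2]-.085)<.004); n,l,st,ce=cv2.connectedComponentsWithStats(m.astype(np.uint8)); 
i=1+np.argmax(st[1:,4]); X=P[l==i]; print(X.max(0),X.min(0))
f=np.abs(P[...,2]-.020)<.004; f&=(P[...,1]>-.24)&(P[...,1]<-.05)&(P[...,0]>.36)&(P[...,0]<.6); print("floor",cv2.minAreaRect(P[f][:,:2].astype(np.float32)))
print("dial",blobs(P,(.38,.5),(-.07,.04),(.104,.113),10)); print(state()["time"])
```

```text
handle (0.502607524394989, -0.334596186876297) 0.01956993155181408
37 [-0.00823549 -0.00347672] [0.02455652 0.00627217] yaw 18.75325832216935 22.887696108987235
[ 0.58443295 -0.05813034  0.088944  ] [ 0.36538087 -0.23610375  0.08100058]
floor ((0.4737055003643036, -0.13690006732940674), (0.21471606194972992, 0.1717619001865387), 1.4043711423873901)
dial [(((0.4364953637123108, -0.026380043476819992), 0.018916819244623184), array([ 0.4355, -0.0268,  0.1089]), 413)]
48.1417
```

View pics/h2.png

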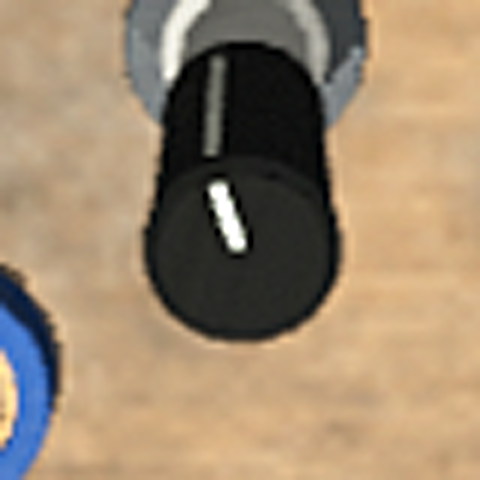

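Run:
```python
from h import *
for n in("w_d2","w_dem","w_bas"):
    P=pts(dict(np.load(n+".npz"))).reshape(-1,3); z=P[:,2]
    R=P[np.abs(z-.085)<.003]
    def fit(sel,a,b,nm):
        if len(sel)<30: return
        k=np.polyfit(sel[:,a],sel[:,b],1); r=sel[:,b]-np.polyval(k,sel[:,a]); sel=sel[np.abs(r)<.007]; k=np.polyfit(sel[:,a],sel[:,b],1)
        print(n,nm,len(sel),"slope deg",np.degrees(np.arctan(k[0])).round(2),"at mid",np.polyval(k,{1:-.149,0:.476}[a]).round(4))
    fit(R[(R[:,0]>.35)&(R[:,0]<.385)&(R[:,1]>-.215)&(R[:,1]<-.08)],1,0,"-x wall")
    fit(R[(R[:,0]>.57)&(R[:,0]<.605)&(R[:,1]>-.215)&(R[:,1]<-.08)],1,0,"+x wall")
    fit(R[(R[:,1]>-.25)&(R[:,1]<-.215)&(R[:,0]>.39)&(R[:,0]<.56)],0,1,"-y wall")
    fit(R[(R[:,1]>-.085)&(R[:,1]<-.055)&(R[:,0]>.39)&(R[:,0]<.56)],0,1,"+y wall")
    D=P[(np.abs(z-.1085)<.003)&(np.abs(P[:,0]-.436)<.03)&(np.abs(P[:,1]+.026)<.03)][:,:2].astype(np.float32)
    if len(D)>20: print("bar",cv2.minAreaRect(D))
```

```text
w_d2 -x wall 1161 slope deg -1.49 at mid 0.3721
w_d2 +x wall 255 slope deg -1.09 at mid 0.5819
w_d2 -y wall 827 slope deg 1.89 at mid -0.2274
w_d2 +y wall 1143 slope deg 1.45 at mid -0.0667
bar ((0.43643811345100403, -0.025757182389497757), (0.03698042780160904, 0.014214848168194294), 1.6230806112289429)
w_dem -x wall 929 slope deg -1.45 at mid 0.3722
w_dem +x wall 598 slope deg -1.8 at mid 0.5852
w_dem -y wall 780 slope deg 1.3 at mid -0.2276
w_dem +y wall 930 slope deg 1.36 at mid -0.0664
bar ((0.4358905851840973, -0.025638988241553307), (0.03593839332461357, 0.014110659249126911), 2.846735954284668)
w_bas -x wall 579 slope deg -1.81 at mid 0.3724
w_bas +y wall 1232 slope deg 1.41 at mid -0.0649
bar ((0.4362935721874237, -0.02486209198832512), (0.035984039306640625, 0.0138664860278368), 1.471106767654419)
```

Run:
```python
from h import *
h=[.5029,-.3346]; a=np.pi+np.radians(10); b=a+BY-np.radians(20)
move_l([.44,-.13,.32],speed=.2)
move_to([*h,.29],Q(a)); move_l([*h,.112],speed=.12); hold(.2); print(state()["ft_force"])
close(); hold(.4); print(state()["finger_gap"],state()["ft_force"])
move_l([*h,.29],speed=.12); hold(.2); print(state()["finger_gap"],state()["ft_force"],state()["time"])
move_to([.4962,.1436,.30],Q(b)); move_l([.4962,.1436,.20],speed=.15); hold(.2)
im=get_image("scene"); cv2.imwrite("pics/s2.png",cv2.resize(im["frame"][90:270,120:360],(800,600),interpolation=cv2.INTER_CUBIC))
print(state()["finger_gap"],state()["ft_force"],state()["ee_pos"],state()["time"])
```

```text
[ 0.2576351  -0.43182278  0.39840495]
0.03632969940879603 [ 0.09610092 -0.00311742 -1.08600228]
0.036645499243504305 [ 0.25939615  0.55430131 -0.81556866] 54.3667
0.03675075207892367 [ 0.52668309  0.61553259 -2.07824043] [0.49657943 0.14368402 0.20106472] 57.175
```

View pics/s2.png

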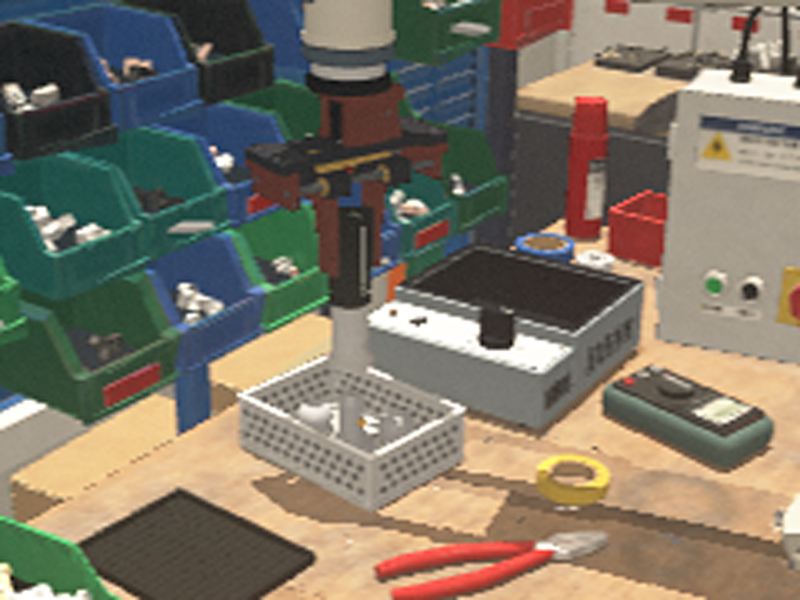

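Run:
```python
from h import *
x,y=.4962,.1436; hold(.3); f0=state()["ft_force"]; print(f0); move_l([x,y,.174],speed=.1)
z=.174
while z>.1165:
    z-=.002 if z>.122 else .001
    move_l([x,y,z],speed=.03); f=state()["ft_force"]-f0
    if np.abs(f).max()>1.5: print(round(z,4),f.round(1))
    if f[2]>28 or np.hypot(*f[:2])>15: break
hold(.3); print(state()["ee_pos"],state()["ft_force"]-f0,state()["finger_gap"],state()["time"])
```

```text
[-0.62639724 -0.20537528 -1.60967449]
0.14 [-1.8  1.2  1.4]
0.138 [-2.3  1.5  2. ]
0.136 [-3.6  0.3  1.6]
0.134 [-2.5  0.8 -0.8]
0.132 [-2.6  1.1 -1.1]
0.13 [-2.5  0.7  0.1]
0.128 [-2.5  0.5 -1. ]
0.126 [-1.7  1.2 -1. ]
0.124 [ 1.5 -0.7 -5.1]
0.122 [-0.7 -1.  -5.1]
0.121 [ 0.4  0.9 -5.4]
0.12 [ 0.9 -1.1 -3.4]
0.117 [-2.  -0.6  6.5]
0.116 [-4.5 -0.8 10.2]
[0.49645175 0.14360498 0.11797837] [-4.26371167 -0.15829849 10.58886766] 0.03693461179127726 66.1833
```

Run:
```python
from h import *
im=get_image("scene"); cv2.imwrite("pics/s3.png",cv2.resize(im["frame"][150:240,190:310],(800,600),interpolation=cv2.INTER_CUBIC))
```

```text
(no output)
```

View pics/s3.png

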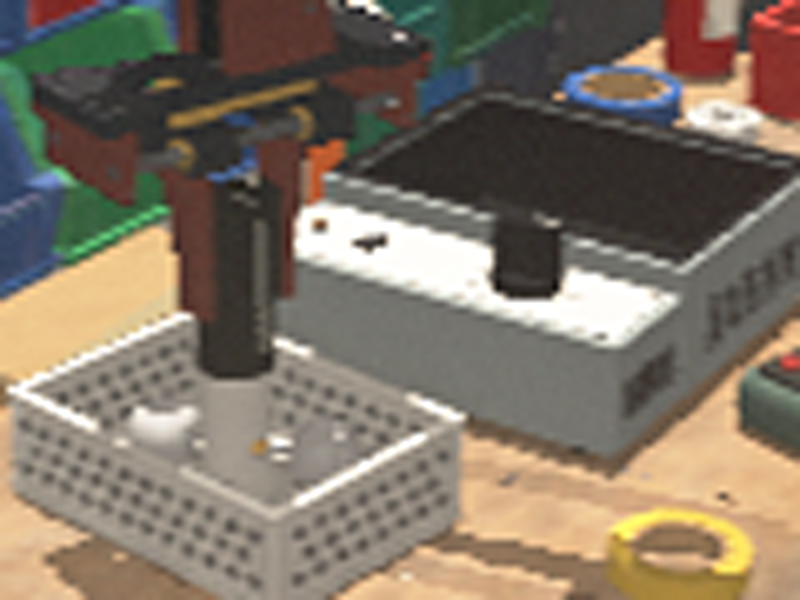

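Run:
```python
from h import *
b=np.pi+np.radians(10-28)
e=b+np.radians(9.5)
move_l([.4962,.1436,.125],speed=.03); hold(.2); print(state()["ft_force"])
move_l([.4962,.1436,.28],speed=.08); hold(.3); s=state(); print(s["ft_force"],s["moment"],s["finger_gap"])
move_l([.479,-.147,.28],speed=.1,orientation=Q(e)); hold(.8)
im=get_image("wrist"); np.savez("w_l.npz",**im); cv2.imwrite("pics/l.png",im["frame"])
P=pts(im); z=P[...,2]; m,X,r=rect(P,(.35,.62),(-.28,-.02),(.18,.24)); print(r,np.percentile(P[m][:,2],[5,50,95]))
A=P[m]; k=np.linalg.lstsq(np.c_[A[:,:2],np.ones(len(A))],A[:,2],rcond=None)[0]; print("tilt",k)
print(state()["finger_gap"],state()["time"])
```

```text
[-0.08799414 -0.10689641 -6.03526256]
[ 7.70091689e-01  4.99875253e-03 -7.19289911e+00] [-0.0081058  -0.16348587 -0.01728685] 0.036561971844728154
((0.44782745838165283, -0.17958760261535645), (0.22665774822235107, 0.16018906235694885), 79.3035659790039) [0.18328896 0.20874245 0.22726801]
tilt [-0.17294288  0.02108138  0.28526482]
0.03678263824847589 73.1833
```

View pics/l.png

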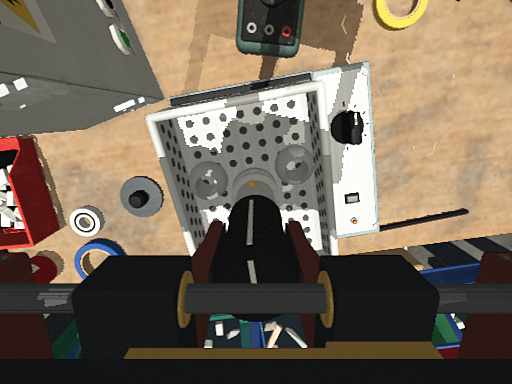

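Run:
```python
from h import *
P=pts(dict(np.load("w_l.npz")))
def near(u,v):
    A=P[v-3:v+4,u-3:u+4].reshape(-1,3); return A[np.nanargmax(A[:,2])].round(4)
for n,u,v in[("NW",152,118),("nmid",240,102),("NE",324,87),("E1",330,150),("E2",334,220),("W1",172,180),("W2",185,230),("b1",207,180),("b2",295,163)]: print(n,near(u,v))
```

```text
NW [ 0.3957 -0.2111  0.2276]
nmid [ 0.3929 -0.1477  0.2278]
NE [ 0.3938 -0.088   0.2269]
E1 [ 0.4396 -0.0867  0.221 ]
E2 [ 0.4968 -0.0851  0.2134]
W1 [ 0.444  -0.2107  0.2208]
W2 [ 0.4867 -0.2096  0.2149]
b1 [ 0.4604 -0.1952  0.17  ]
b2 [ 0.4458 -0.1112  0.1985]
```

Run:
```python
from h import *
x,y=.482,-.1465
move_l([x,y,.28],speed=.05); hold(.4); f0=state()["ft_force"]; move_l([x,y,.165],speed=.06); z=.165
while z>.1365:
    z-=.001; move_l([x,y,z],speed=.03); s=state(); f=s["ft_force"]-f0
    if np.abs(f).max()>1.5: print(round(z,4),f.round(1),s["finger_gap"].round(4))
    if f[2]>16 or np.hypot(*f[:2])>15: break
hold(.4); s=state(); print(s["ee_pos"],s["ft_force"]-f0,s["time"])
im=get_image("wrist"); np.savez("w_m.npz",**im); cv2.imwrite("pics/m.png",im["frame"])
P=pts(im); m,X,r=rect(P,(.37,.6),(-.225,-.065),(.068,.082)); print(r,len(X))
```

```text
Traceback (most recent call last):
AttributeError: 'float' object has no attribute 'round'
```

Run:
```python
from h import *
x,y=.482,-.1465
s=state(); f0=np.array([.77,0,-7.2]); z=s["ee_pos"][2]; print(s["ee_pos"],s["ft_force"]-f0)
while z>.137:
    z-=.001; move_l([x,y,z],speed=.03); s=state(); f=s["ft_force"]-f0
    print(round(z,4),f.round(1))
    if f[2]>16 or np.hypot(*f[:2])>15: break
hold(.4); s=state(); print(s["ee_pos"],s["ft_force"]-f0,s["time"],s["finger_gap"])
im=get_image("wrist"); np.savez("w_m.npz",**im); cv2.imwrite("pics/m.png",im["frame"])
```

```text
[ 0.48194306 -0.14647742  0.15588784] [-0.35377708  1.18792554 -0.06729722]
0.1549 [-1.1 -0.2  0.5]
0.1539 [-0.5  0.3 -0. ]
0.1529 [-0.9  0.2  1.5]
0.1519 [-1.8 -0.1  1.4]
0.1509 [-1.3  0.5  0.4]
0.1499 [-0.6  1.   0.3]
0.1489 [-1.  -0.8  1.1]
0.1479 [-1.6 -0.1  0.5]
0.1469 [-0.9 -0.6  1.1]
0.1459 [-1.5  0.4  0.6]
0.1449 [-1.3  0.1  1.5]
0.1439 [-1.1  0.2  0.2]
0.1429 [-1.1 -1.   1.4]
0.1419 [-1.1  0.2  0.3]
0.1409 [-0.9  0.2  1.3]
0.1399 [-1.7 -1.2  2.3]
0.1389 [-0.5 -1.2  5.4]
0.1379 [ 0.4 -1.1  6.5]
0.1369 [-3.3 -0.2 12.6]
[ 0.48218839 -0.14655727  0.13798295] [-2.81350857  0.99949507 12.79093514] 83.3 0.03670432097005108
```

View pics/m.png

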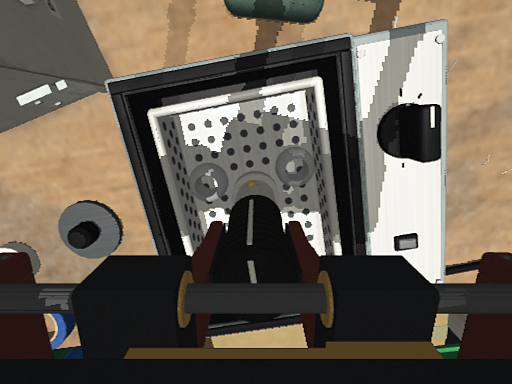

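Run:
```python
from h import *
move_l([.482,-.1465,.1382],speed=.02); hold(.3); gripper_open(); hold(.4)
move_l([.482,-.1465,.30],speed=.12)
look("w_n",[.42,-.10,.30],np.pi+np.radians(1.5)); im=dict(np.load("w_n.npz"));P=pts(im); cv2.imwrite("pics/n.png",im["frame"])
m,X,r=rect(P,(.38,.58),(-.22,-.07),(.0705,.0785)); print("basket",r,len(X)); A=P[m]
print("tilt",np.linalg.lstsq(np.c_[A[:,:2],np.ones(len(A))],A[:,2],rcond=None)[0])
print("handle",blobs(P,(.4,.56),(-.22,-.07),(.172,.195)))
D=P[(np.abs(P[...,2]-.1085)<.003)&(np.abs(P[...,0]-.436)<.03)&(np.abs(P[...,1]+.026)<.03)][:,:2].astype(np.float32); print("bar",cv2.minAreaRect(D)); print(state()["time"])
```

```text
basket ((0.48206135630607605, -0.14275863766670227), (0.19829286634922028, 0.14073210954666138), 1.4215877056121826) 1884
tilt [-0.00524702  0.00027455  0.07883852]
handle [(((0.4811231791973114, -0.14658160507678986), 0.01979139819741249), array([ 0.4782, -0.1459,  0.184 ]), 1029)]
bar ((0.43579763174057007, -0.02545768767595291), (0.03575357422232628, 0.014041077345609665), 2.535451889038086)
87.475
```

View pics/n.png

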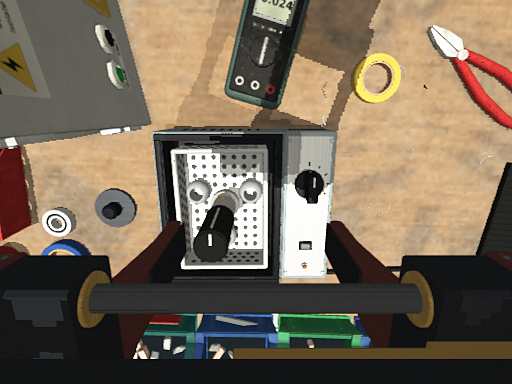

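Run:
```python
from h import *
d=[.4363,-.0256]; a=np.pi+np.radians(1.5)
move_to([*d,.20],Q(a)); move_l([*d,.098],speed=.1); close(); hold(.3); print(state()["finger_gap"],state()["ft_force"])
for k in range(1,10):
    move_to([*d,.098],Q(a-np.radians(10*k))); print(10*k,state()["moment"].round(3)[2],state()["finger_gap"])
hold(.4); gripper_open(); hold(.3); move_l([*d,.25],speed=.12)
look("w_o",[.42,-.10,.30],np.pi+np.radians(1.5)); im=dict(np.load("w_o.npz"));P=pts(im)
D=P[(np.abs(P[...,2]-.1085)<.003)&(np.abs(P[...,0]-.436)<.03)&(np.abs(P[...,1]+.026)<.03)][:,:2].astype(np.float32); print("bar",cv2.minAreaRect(D)); print(state()["time"])
print("handle",blobs(P,(.4,.56),(-.22,-.07),(.172,.195)))
move_to([.38,.0,.34],Q(np.pi)); im2=get_image("wrist")
t=get_image("top")["frame"]
g=lambda i:cv2.resize(i,(400,400),interpolation=cv2.INTER_CUBIC)
cv2.imwrite("pics/o.png",np.hstack([g(im["frame"][120:280,200-40:320+40]),g(t[120:240,230:400])]))
```

```text
0.013846349083297137 [-0.42639455  1.62297033  0.80950975]
10 0.023 0.01431247642782939
20 -0.038 0.013859264266178886
30 -0.069 0.013446044948399094
40 0.104 0.014176695910813362
50 -0.026 0.014078724146549457
60 -0.014 0.01397966773614822
70 0.087 0.01398944562162387
80 -0.089 0.013476533935363105
90 -0.102 0.01363251780887184
bar ((0.43608778715133667, -0.025700557976961136), (0.013476005755364895, 0.03629901632666588), 1.6577361822128296)
98.475
handle [(((0.48127689957618713, -0.14690929651260376), 0.01991838961839676), array([ 0.4782, -0.1459,  0.1839]), 1011)]
```

View pics/o.png

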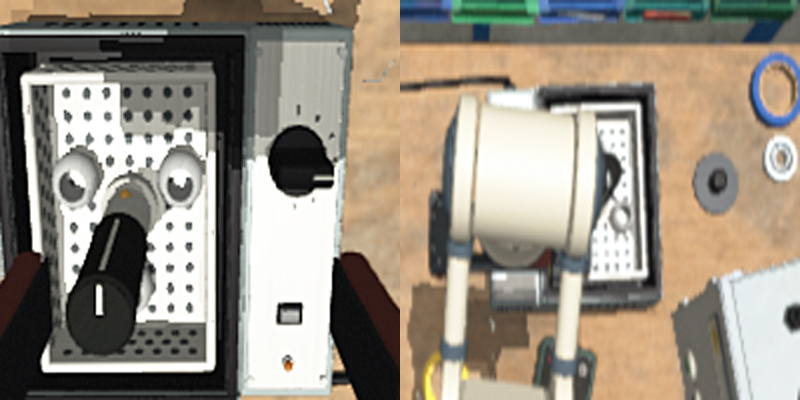

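```bash
python3 -c "
from bench import *
hold(.5); print(job_done())"
```

```text
the job is handed in; nothing more can be done
None
```

The job is handed in: all three balls present are in the basket, the handle is snapped on with its button showing, the basket sits flat in the demagnetiser's well, and the dial is turned three clicks clockwise.

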